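Point out the order of a wheel hub assembly

TASK

Show the apprentice how this wheel goes together by pointing, in this order: first at the largest of the three bearings, then at the open seat on top of the hub that it is pressed into, and last at the threaded end of the axle that goes through. Hold your fingertips one to four centimetres above the middle of each of these for two full seconds, and finish still pointing at the thread. Touch and move none of the parts or tools, go from one to the next well above everything, and do not dip down over the two smaller bearings or over the axle's head.

Things in the scene. Friction and masses are not known exactly. Their poses are not given: they have to be found in the camera images.
- large_bearing: The largest bearing, the first thing to point at: a sealed steel ball bearing lying flat on the bench, outside diameter 72 mm, bore 30 mm, 18 mm high. Origin: centre of its underside. Loose.
- large_bearing_top (a point): Centre of the large bearing's top face, 18 mm above the bench.
- middle_bearing: A smaller bearing, not to be pointed at: same look, outside diameter 52 mm, bore 25 mm, 14 mm high, lying flat. Origin: centre of its underside. Loose. The three bearings change places.
- middle_bearing_top (a point): Centre of the middle bearing's top face, 14 mm above the bench.
- small_bearing: The smallest bearing, not to be pointed at: same look, outside diameter 38 mm, bore 17 mm, 11 mm high, lying flat. Origin: centre of its underside. Loose.
- small_bearing_top (a point): Centre of the small bearing's top face, 11 mm above the bench.
- hub: Bare aluminium wheel hub standing upright on the bench, 77 mm high: two flanges 116 mm across (the upper one's top 55 mm above the bench), and on top a collar 87 mm across with the bearing seat in it, a round recess 72 mm wide and 22 mm deep, open upward. Origin: centre of its underside, z up. Loose. Hub and V-block with axle change places.
- hub_mouth (a point): Centre of the open seat on top of the hub, level with the collar's rim, 77 mm above the bench. The second thing to point at.
- v_block: Steel V-block 60 x 56 mm, 31 mm high, fixed to the bench at any yaw, in which the axle lies. Origin: centre of its underside, x along the groove.
- axle: Steel wheel axle lying level in the V-block, 141 mm long: a plain shank 20 mm thick, at one end a hexagon head with a collar 36 mm across, at the other a thinner thread 16 mm thick and 35 mm long. Origin: on its axis, in the middle of the V-block, 27 mm above the bench; x points along it to the threaded end, whose tip is at x = +75 mm; the head ends at x = -66 mm. Loose.
- thread (a point): Middle of the thread's length, on the axle's axis, 27 mm above the bench (the thread's top is 35 mm above it), 57 mm from the axle's origin. The third thing to point at.
- axle_head (a point): Middle of the axle's head, on its axis, 27 mm above the bench (the collar's top is 45 mm above it).
- screwdriver: Grey-handled screwdriver, 170 mm long, lying on the bench beyond the work; x from handle to blade. Leave alone.
- retaining_ring: Open steel wire ring 60 mm across, 4 mm thick, lying on the bench nearer the robot. Origin: its centre, on the bench. Leave alone.
Mind the look-alikes: they are no part of the job. Several things have the shape of the hub; the one meant has the colours described above.

How it is judged:
By the outcome, as a careful person would: the job done as asked, in the order asked, and still so for the second after the job is handed in, with the robot touching nothing.
It also fails if it takes over 48 s, if anything falls off the work surface, if the arm or the gripper's body presses on something with over 40 N, if the wrist force passes 120 N, or if a joint passes its speed limit or range.

ROBOT

A 6-joint arm with a two-finger parallel gripper is mounted at the origin on the work surface. World frame = base frame: x ahead of the robot, y to its left, z up, the work surface at z = 0. Lengths are in m, angles in rad, forces in N, time in s.
With the tool pointing down it reaches from about 0.25 to 0.725 m from the base axis. Payload 9.7 kg.
Tool frame: the origin (TCP) lies at the centre of the arm's flange, where the gripper is bolted on; the fingertips stand 173 mm ahead of it and the grasp point (between the pads) lies 155 mm ahead of it; z points along the fingers, y is the direction in which the jaws open and shut (so a half turn about z gives the same grasp; the last joint's range is limited). The gripper opens to 85 mm and grips with 20 to 120 N. Pads are 22 mm wide; open, the fingers measure 114 mm over their backs; the gripper's body (76 mm by 85 mm) begins 54 mm behind the grasp point. The pads swing forward as they close: fully open they stand 13 mm farther back than shut.
Start: joints at [1.175, 0.087, 0.176, 1.66, 0, 1.571], TCP at [0.212, 0.507, 0.405] pointing down, gripper open.
Joint ranges: [-3.13, 3.13], [-0.85, 1.81], [-1.15, 1.24], [-2.2, 2.28], [-1.44, 1.52], [-3.14, 3.14]. Speed limits (rad/s): [2.22, 2.22, 2.57, 3.14, 3.14, 3.14].

INTERFACE

Orientations are given as a unit quaternion [x, y, z, w].
In Python, from plant import sensors, viewer, job gives the robot as it stands.
- The arm moves only by the shell command python3 -m handwheel 'ROWS' [OPENING] [FORCE]. ROWS is text: rows parted by semicolons, each of 4 numbers parted by spaces: the shift along the tool's x, y, z as a fraction of full scale, then the turn about the tool's z as a fraction of full scale. In form: tx ty tz roll; .... A call has 1 to 5 rows; each row is the pose to reach, as a shift and turn from the pose measured when the call began, along the tool's axes at that moment; what a row does not reach only later rows make up. Full scale, the value 1, is 0.2 m for a shift and 90 degrees for a turn. A row lasts 1/8 s, in which the tool goes at most 62.5 mm and 10.7 degrees, less where a joint would pass 70% of its speed; a pose out of reach is approached as far as the arm can. A call with a number of a shift or a turn outside -1 to 1 is refused whole. A call with a gripper value outside its range is refused whole. OPENING is the gripper command: -1 is fully open, 1 is shut, values between are in proportion, set as the call begins (- or left out, the last holds). The fingers move at their own pace and stop on an object; FORCE is the grip in N (left out, the last holds). Time passes only in rows, so rows that repeat a pose let the fingers close. It gives the time, the measured TCP pose, the force and the opening at its end, in the units of the state.
- sensors.state(): the state, without advancing time (a new reading comes with each control period).
- viewer.grab_frame(name): name is "scene" or "top" or "wrist"; returns a dict with "img" (384x512x3 uint8, red, green, blue), "z_map" (384x512 float32, m along the optical axis (not along the pixel's ray), 0 where there is no reading), "mtx" (3x3 intrinsics, pixels), "R" (3x3) and "t" (3): a world point X has camera coordinates R X + t; the wrist camera has in their place "hand_eye" (4x4, takes a point from camera to tool coordinates, whose origin is the TCP and whose axes are the flange's). Camera axes: x right, y down, z forward; pixel columns grow to the right and rows downward; lengths in m; the calibration is good to about 2 mm. A picture is of the moment at which its call begins: read the wrist's pose just before it.
- job.job_done(): hands the job in, once; it reports no verdict.
The state is a dict: "clock": time; "qpos": joint angles; "dq": joint speeds; "tau": joint torques, N m; "eef_pos": TCP position; "ee_rot": TCP orientation; "ft_force": force on the tool from outside, world axes, zero at the start; "moment": the same for the moment, N m; "gripper_width": opening from 0.0 (shut) to 1.0 (fully open).
Only numpy, scipy, OpenCV 4.12 (cv2) and the standard library are available. Lean on these libraries where they do the work, as an engineer would, in place of code of your own. Each camera call takes 0.05 s, during which the arm holds its last target.

## Working session

There is one attempt and no reset: what is moved stays moved. The work goes in short steps, Python scripts to look and compute and a shell command to move; the robot and the scene stay as the last step left them, time stands still between calls to the robot, and variables do not carry over. Pictures are saved under pics/ and viewed, and the job is handed in when it is done.

```bash
mkdir -p pics; ls
python3 - <<'E'
from plant import sensors, viewer
import cv2,numpy as np
s=sensors.state(); print({k:np.round(v,3) for k,v in s.items()})
for n in("scene","top"):
    f=viewer.grab_frame(n); cv2.imwrite(f"pics/{n}0.png",f["img"][:,:,::-1]); np.savez(f"{n}0.npz",**{k:v for k,v in f.items()})
    print(n,f["mtx"],f["R"],f["t"])
E
```

```text
pics
{'clock': np.float64(0.0), 'qpos': array([ 1.175,  0.087,  0.175,  1.66 , -0.   ,  1.571]), 'dq': array([-0.003, -0.   , -0.   ,  0.   , -0.001,  0.   ]), 'tau': array([ 3.0000e-03, -5.2038e+01,  4.6481e+01,  1.6000e-02, -0.0000e+00,
        0.0000e+00]), 'eef_pos': array([0.212, 0.507, 0.404]), 'ee_rot': array([ 0.197,  0.98 , -0.001, -0.   ]), 'ft_force': array([-0.567, -0.805,  0.159]), 'moment': array([ 0.029, -0.012,  0.023]), 'gripper_width': np.float64(0.999)}
scene [[429.91328835   0.         250.59422369]
 [  0.         429.91328835 193.25901325]
 [  0.           0.           1.        ]] [[ 0.08664114  0.99623605  0.00265431]
 [ 0.83160648 -0.07085596 -0.55082673]
 [-0.54856537  0.0499316  -0.8346154 ]] [-0.12582218 -0.39713932  1.41109994]
top [[387.31439379   0.         259.52873094]
 [  0.         387.31439379 185.69431051]
 [  0.           0.           1.        ]] [[ 0.01520082 -0.99968264 -0.02008842]
 [-0.99857723 -0.01415088 -0.05141277]
 [ 0.05111219  0.02084135 -0.99847543]] [0.0808059  0.53976783 0.98967902]
```

View pics/scene0.png

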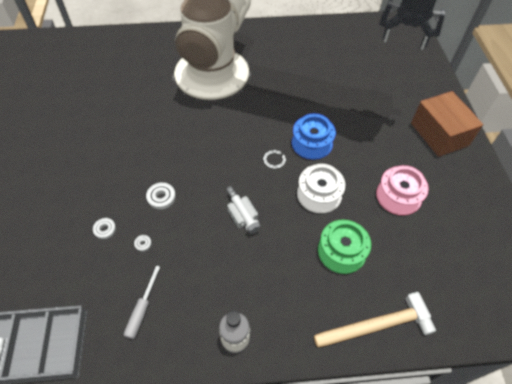

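View pics/top0.png

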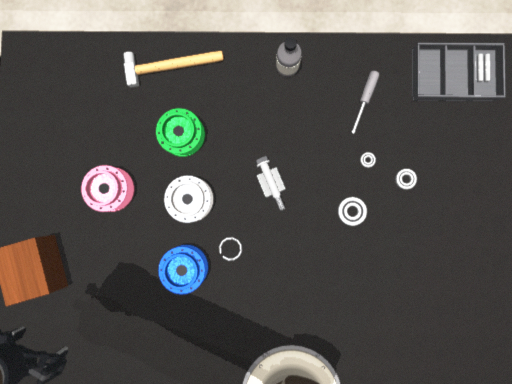

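The scene view shows three bearings at (160,195), (104,228) and (143,243). There are four hub shapes: bare or white at (321,188), blue (313,137), pink (403,190) and green (345,246). The axle is near (242,210), and its ends need a close crop.

Run:
```python
import cv2,numpy as np
T=np.load("top0.npz")["img"];S=np.load("scene0.npz")["img"]
r=lambda im,x,y,w,h:cv2.resize(im[y:y+h,x:x+w],(390,290),interpolation=cv2.INTER_CUBIC)
o=np.vstack([np.hstack([r(T,240,145,80,60*1),r(S,205,175,80,60)]),np.hstack([r(T,330,145,96,72),r(T,150,160,96,72)])])
cv2.imwrite("pics/crop0.png",o[:,:,::-1])
```

```text
(no output)
```

View pics/crop0.png

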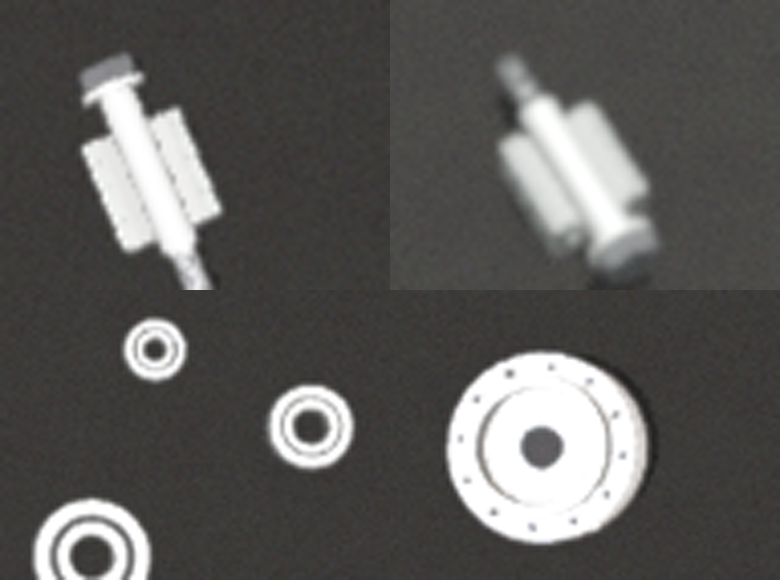

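The crop confirms three points. The large bearing is at top-view (352,211), about 29 px across. The uncoloured hub is at (188,199). The axle's head (dark hexagon with collar) is at (262,161) and the thinner thread end at about (281,206).

```bash
cat > h.py <<'E'
import numpy as np,cv2
def ray(f,u,v,z):
    d=f["R"].T@(np.linalg.inv(f["mtx"])@[u,v,1]); c=-f["R"].T@f["t"]
    return c+d*(z-c[2])/d[2]
def cloud(f):
    v,u=np.mgrid[:384,:512]; Z=f["z_map"]; K=f["mtx"]
    P=np.stack([(u-K[0,2])/K[0,0]*Z,(v-K[1,2])/K[1,1]*Z,Z],-1)
    return (P-f["t"])@f["R"]
E
python3 - <<'E'
from h import *
for n,hub in(("top",(188,199)),("scene",(321,188))):
    f=np.load(n+"0.npz"); hsv=cv2.cvtColor(f["img"],cv2.COLOR_RGB2HSV)
    m=((hsv[...,2]>110)&(hsv[...,1]<50)).astype(np.uint8)
    N,L,st,ce=cv2.connectedComponentsWithStats(m)
    P=cloud(f)
    for i in range(1,N):
        if 40<st[i,4]<6000:
            c=cv2.findContours((L==i).astype(np.uint8),cv2.RETR_EXTERNAL,cv2.CHAIN_APPROX_NONE)[0][0]
            if len(c)<6: continue
            (x,y),ax,_=cv2.fitEllipse(c)
            if st[i,0]+st[i,2]<500 and st[i,1]>100 and st[i,1]+st[i,3]<340: print(n,i,st[i],np.round([x,y],1),np.round(ax,1),ray(f,x,y,.012).round(3))
    Z=P[...,2]; w=np.zeros_like(m); w[hub[1]-35:hub[1]+35,hub[0]-35:hub[0]+35]=1
    k=(w>0)&(Z>.068)&(Z<.085)&(hsv[...,1]<60)&(f["z_map"]>0)
    # collar rim
    pts=P[k]; print(n,"collar n",k.sum(),"mean",pts.mean(0).round(4),"min",pts.min(0).round(3),"max",pts.max(0).round(3))
    (x,y),r=cv2.minEnclosingCircle((pts[:,:2]*1000).astype(np.float32)); print("circ",x,y,r)
E
```

```text
top 6 [360 152  16  16 184] [367.7 159.4] [15.  15.1] [ 0.611 -0.191  0.012]
top 7 [257 156  29  54 787] [270.6 181.8] [21.6 49. ] [0.549 0.06  0.012]
top 8 [  82  166   45   45 1030] [103.9 188.3] [42.8 44.5] [0.526 0.496 0.012]
top 9 [396 168  21  22 313] [406.  178.5] [20.5 20.7] [ 0.563 -0.289  0.012]
top 10 [ 164  175   49   48 1806] [187.9 198.7] [47.  48.7] [0.502 0.275 0.012]
top 11 [338 196  29  30 595] [352.1 210.9] [28.3 28.6] [ 0.477 -0.151  0.012]
top 12 [219 237  23  24 178] [230.  248.4] [21.2 22. ] [0.375 0.162 0.012]
top collar n 346 mean [0.5025 0.2683 0.076 ] min [0.461 0.225 0.068] max [0.545 0.311 0.081]
circ 502.3414306640625 268.7798156738281 43.60316848754883
scene 73 [263 149  24  20 216] [274.1 158.8] [17.3 21.1] [0.384 0.159 0.012]
scene 74 [ 297  163   49   50 1947] [320.7 187.7] [48.4 50.2] [0.491 0.271 0.012]
scene 77 [386 168  41  25 451] [405.7 181.9] [17.9 38.4] [0.492 0.502 0.012]
scene 80 [146 182  30  27 626] [160.3 194.9] [26.2 29.5] [ 0.477 -0.154  0.012]
scene 82 [227 187  33  43 803] [242.1 209.9] [23.1 44.4] [0.542 0.057 0.012]
scene 87 [ 92 217  24  22 391] [103.6 227.6] [20.4 23.7] [ 0.564 -0.292  0.012]
scene 88 [134 234  18  17 239] [142.2 242.2] [16.  17.5] [ 0.613 -0.194  0.012]
scene 89 [124 265  36  73 660] [136.8 315. ] [10.9 92.6] [ 0.794 -0.197  0.012]
scene 90 [406 291  31  44 631] [420.8 311.6] [15.6 53.2] [0.841 0.435 0.012]
scene collar n 319 mean [0.5057 0.2646 0.0743] min [0.46  0.222 0.068] max [0.549 0.308 0.079]
circ 503.60430908203125 265.1239318847656 45.10118865966797
```

Run:
```python
from h import *
for n,b in(("top",(250,148,295,215)),("scene",(220,178,268,240))):
    f=np.load(n+"0.npz"); P=cloud(f); hsv=cv2.cvtColor(f["img"],cv2.COLOR_RGB2HSV)
    w=np.zeros((384,512),bool); w[b[1]:b[3],b[0]:b[2]]=1
    k=w&(P[...,2]>.015)&(f["z_map"]>0)&(P[...,2]<.08); p=P[k]
    c=p[:,:2].mean(0); ev,V=np.linalg.eigh(np.cov((p[:,:2]-c).T)); d=V[:,1]; d*=-np.sign(d[0])  # thread toward robot
    nrm=np.array([-d[1],d[0]])
    s=(p[:,:2]-c)@d; t=(p[:,:2]-c)@nrm
    print(n,k.sum(),"c",c.round(4),"dir",d.round(3),"range",s.min(),s.max())
    for a in np.arange(-.08,.08,.01):
        q=(s>=a)&(s<a+.01)
        if q.sum(): print(round(a,2),q.sum(),"t",t[q].min().round(3),t[q].max().round(3),"z",p[q,2].max().round(3), "centre hi",(c+ (a+.005)*d+nrm*np.median(t[q])).round(3))
# image line picks of thread: end at z=.03 
f=np.load("top0.npz"); 
for uv in((262,161),(278,199),(283,208.5)): print(uv,ray(f,*uv,.03).round(4))
f=np.load("scene0.npz")
for uv in((230,188),(234,195.5)): print(uv,ray(f,*uv,.03).round(4))
```

```text
top 744 c [0.5504 0.0609] dir [-0.916 -0.401] range -0.06446167030942539 0.07642162009468388
-0.07 19 t -0.013 0.013 z 0.043 centre hi [0.609 0.089]
-0.06 44 t -0.016 0.018 z 0.046 centre hi [0.601 0.083]
-0.05 43 t -0.017 0.016 z 0.047 centre hi [0.591 0.079]
-0.04 29 t -0.009 0.01 z 0.039 centre hi [0.582 0.075]
-0.03 73 t -0.027 0.027 z 0.039 centre hi [0.573 0.072]
-0.02 82 t -0.026 0.027 z 0.039 centre hi [0.564 0.067]
-0.01 81 t -0.026 0.026 z 0.039 centre hi [0.555 0.062]
-0.0 83 t -0.027 0.027 z 0.039 centre hi [0.545 0.06 ]
0.01 84 t -0.026 0.027 z 0.041 centre hi [0.536 0.056]
0.02 82 t -0.027 0.027 z 0.039 centre hi [0.528 0.05 ]
0.03 39 t -0.025 0.025 z 0.04 centre hi [0.518 0.047]
0.04 26 t -0.01 0.01 z 0.036 centre hi [0.509 0.043]
0.05 20 t -0.006 0.006 z 0.035 centre hi [0.5   0.039]
0.06 23 t -0.007 0.007 z 0.036 centre hi [0.491 0.035]
0.07 16 t -0.008 0.007 z 0.037 centre hi [0.482 0.031]
scene 746 c [0.5576 0.0578] dir [-0.917 -0.4  ] range -0.05933362200377175 0.08245936078631143
-0.06 81 t -0.016 0.012 z 0.043 centre hi [0.608 0.08 ]
-0.05 50 t -0.019 0.015 z 0.
[... 164 characters left out ...]
 0.039 centre hi [0.572 0.061]
-0.01 71 t -0.028 0.026 z 0.038 centre hi [0.563 0.058]
-0.0 81 t -0.029 0.026 z 0.038 centre hi [0.554 0.054]
0.01 71 t -0.028 0.025 z 0.038 centre hi [0.544 0.051]
0.02 76 t -0.028 0.025 z 0.039 centre hi [0.536 0.046]
0.03 63 t -0.029 0.025 z 0.037 centre hi [0.527 0.042]
0.04 23 t -0.012 0.008 z 0.038 centre hi [0.516 0.04 ]
0.05 19 t -0.009 0.005 z 0.035 centre hi [0.507 0.037]
0.06 20 t -0.008 0.006 z 0.036 centre hi [0.498 0.031]
0.07 19 t -0.007 0.006 z 0.037 centre hi [0.489 0.027]
(262, 161) [0.6012 0.083  0.03  ]
(278, 199) [0.5045 0.0408 0.03  ]
(283, 208.5) [0.4805 0.0278 0.03  ]
(230, 188) [0.4835 0.0302 0.03  ]
(234, 195.5) [0.5077 0.0391 0.03  ]
```

Estimates: large bearing (0.477,-0.152), hub mouth (0.503,0.267), thread (0.497,0.034). I'll shut the gripper to make a pointer and travel high.

```bash
python3 -m handwheel '-0.15 -0.15 0 0; -0.32 -0.32 0 0; -0.5 -0.5 0 0; -0.67 -0.67 0 0; -0.84 -0.84 0 0' 1 20; python3 -m handwheel '-0.15 -0.15 0 0; -0.32 -0.32 0 0; -0.5 -0.5 0 0; -0.67 -0.67 0 0; -0.84 -0.84 0 0'; python3 -c "
from plant import sensors;print(sensors.state()['qpos'])"
```

```text
clock: 0.72
eef_pos: [0.3025, 0.2862, 0.404]
ee_rot: [0.196, 0.981, -0.001, -0.0]
ft_force: [1.0, 0.4, 0.5]
gripper_width: 0.001
clock: 1.35
eef_pos: [0.3931, 0.0649, 0.4041]
ee_rot: [0.196, 0.981, -0.001, -0.0]
ft_force: [0.8, 1.0, 0.2]
gripper_width: -0.002
[ 1.63889919e-01 -2.71572313e-01 -1.56715155e-01  1.68628812e+00
 -1.15142670e-03  5.59418725e-01]
```

```bash
python3 -m handwheel '-0.2 -0.2 0 0; -0.45 -0.47 0 0; -0.7 -0.72 0 0; -0.8 -0.83 0 0; -0.8 -0.83 0 0'
cat >> h.py <<'E'
from scipy.spatial.transform import Rotation as Ro
def wrist(name):
    from plant import sensors,viewer
    s=sensors.state(); f=viewer.grab_frame("wrist")
    Rt=Ro.from_quat(s["ee_rot"]).as_matrix(); H=f["hand_eye"]
    Rw=Rt@H[:3,:3]; cw=Rt@H[:3,3]+s["eef_pos"]
    f["R"]=Rw.T; f["t"]=-Rw.T@cw
    cv2.imwrite(f"pics/{name}.png",f["img"][:,:,::-1])
    np.savez(name+".npz",**{k:f[k] for k in("img","z_map","mtx","R","t")})
    return s,f
E
python3 -c "
from h import *
s,f=wrist('w1');print(s['eef_pos'],s['qpos'],f['hand_eye'].round(3))"
```

```text
clock: 1.98
eef_pos: [0.4773, -0.1527, 0.403]
ee_rot: [0.198, 0.98, -0.001, -0.001]
ft_force: [0.1, -0.3, -0.7]
gripper_width: -0.004
[ 0.47734732 -0.15266377  0.40300612] [-3.09173992e-01 -2.93171819e-02  5.36812948e-02  1.65591124e+00
 -1.62975161e-03  9.01789869e-02] [[-0.001 -0.965 -0.264  0.067]
 [ 1.    -0.001 -0.     0.   ]
 [ 0.    -0.264  0.965  0.031]
 [ 0.     0.     0.     1.   ]]
```

View pics/w1.png

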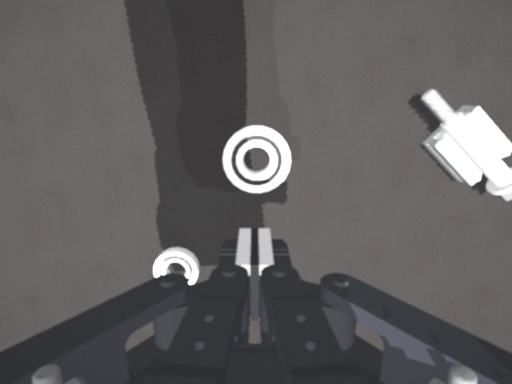

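The wrist view shows the large bearing at (257,159) straight ahead of the shut tips, which are at (255,230). The small bearing is at (177,267) and the thread end at (432,100).

```bash
python3 -c "
from h import *
f=np.load('w1.npz');g=f['img'].min(2)
m=(g>130).astype(np.uint8)[110:205,210:305]
c=max(cv2.findContours(m,0,1)[0],key=cv2.contourArea);e=cv2.fitEllipse(c);u,v=np.array(e[0])+[210,110];print(e,u,v,ray(f,u,v,.018))
for uv in((432,98),(453,121)):print(ray(f,*uv,.03))
"
```

```text
((46.65433120727539, 48.86171340942383), (68.17684936523438, 69.09770202636719), 94.06510162353516) 256.6543312072754 158.86171340942383 [ 0.47523172 -0.14981971  0.018     ]
[0.48436627 0.03161473 0.03      ]
[0.51392988 0.04496903 0.03      ]
```

```bash
python3 -m handwheel '0 0 0.2 0; 0 0 0.45 0; 0 0 0.7 0; 0 0 0.88 0; 0 0 0.92 0'; python3 -m handwheel '0 0 0 0; 0 0 0 0; 0 0 0 0; 0 0 0 0; 0 0 0 0'; python3 -c "
from h import *
s,f=wrist('w2')
from plant import viewer
for n in ('scene','top'):
  g=viewer.grab_frame(n);cv2.imwrite('pics/%s2.png'%n,g['img'][:,:,::-1])
print(s['eef_pos'],s['dq'].round(3))"
```

```text
clock: 2.65
eef_pos: [0.4755, -0.1501, 0.2174]
ee_rot: [0.197, 0.98, -0.0, -0.003]
ft_force: [-0.3, -0.6, 0.7]
gripper_width: -0.001
clock: 3.28
eef_pos: [0.4756, -0.1502, 0.2177]
ee_rot: [0.197, 0.98, -0.0, -0.003]
ft_force: [-0.9, -0.4, 0.6]
gripper_width: -0.002
[ 0.47555599 -0.15015726  0.21766865] [ 0.     0.001 -0.004 -0.002 -0.001  0.001]
```

View pics/w2.png

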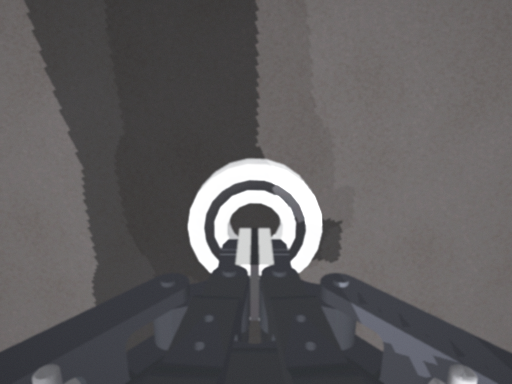

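View pics/scene2.png

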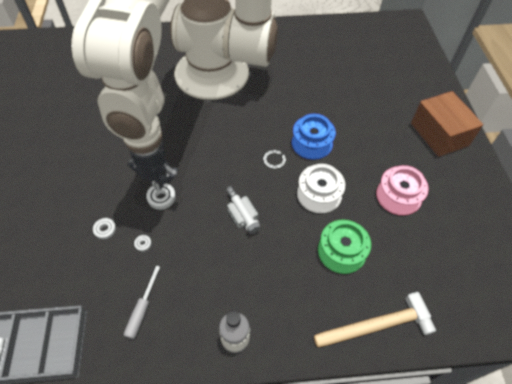

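The wrist view has the tips at (255,230) inside the bore, and the bearing's centre is at about (255,222). The scene view has the fingers just over the large bearing at (160,195). I'll check the tip height from depth, then hold.

```bash
python3 -c "
from h import *
f=np.load('w2.npz');P=cloud(f)
for v in (228,230,232,235,240):print(v,P[v,244].round(4),P[v,263].round(4))
print(P[165,255])
"; for i in 1 2 ; do :; done; python3 -m handwheel '0 0 0 0; 0 0 0 0; 0 0 0 0; 0 0 0 0; 0 0 0 0'; python3 -m handwheel '0 0 0 0; 0 0 0 0; 0 0 0 0; 0 0 0 0; 0 0 0 0';  python3 -m handwheel '0 0 0 0; 0 0 0 0; 0 0 0 0; 0 0 0 0; 0 0 0 0'
```

```text
228 [ 0.4625 -0.1498  0.0493] [ 0.4656 -0.1422  0.0496]
230 [ 0.4625 -0.1498  0.0517] [ 0.466  -0.1424  0.0508]
232 [ 0.4627 -0.1498  0.0535] [ 0.4656 -0.1423  0.054 ]
235 [ 0.4628 -0.1497  0.0566] [ 0.466  -0.1425  0.0561]
240 [ 0.463  -0.1496  0.0613] [ 0.4659 -0.1426  0.0615]
[ 0.44423449 -0.13696635  0.01838867]
clock: 4.05
eef_pos: [0.4755, -0.1501, 0.2174]
ee_rot: [0.197, 0.98, -0.0, -0.003]
ft_force: [0.1, -0.2, -0.8]
gripper_width: 0.002
clock: 4.68
eef_pos: [0.4755, -0.1501, 0.2175]
ee_rot: [0.197, 0.98, -0.0, -0.003]
ft_force: [0.3, -0.6, 1.1]
gripper_width: -0.0
clock: 5.3
eef_pos: [0.4755, -0.1501, 0.2174]
ee_rot: [0.197, 0.98, -0.0, -0.003]
ft_force: [-0.1, -0.6, 1.1]
gripper_width: -0.005
```

```bash
python3 -m handwheel '0 0 0 0; 0 0 0 0; 0 0 0 0; 0 0 0 0; 0 0 0 0'; python3 -m handwheel '0 0 -0.2 0; 0 0 -0.45 0; 0 0 -0.7 0; 0 0 -0.88 0; 0 0 -0.92 0'; python3 -m handwheel '0.06 0.18 0 0; 0.13 0.38 0 0; 0.2 0.58 0 0; 0.27 0.78 0 0; 0.34 0.98 0 0';  python3 -m handwheel '0.06 0.18 0 0; 0.13 0.38 0 0; 0.2 0.58 0 0; 0.3 0.9 0 0; 0.34 0.98 0 0';python3 -c "
from h import *
s,f=wrist('w3');print(s['eef_pos'],s['qpos'].round(2))"
```

```text
clock: 5.92
eef_pos: [0.4755, -0.1501, 0.2174]
ee_rot: [0.197, 0.98, -0.0, -0.003]
ft_force: [0.1, 0.3, -0.5]
gripper_width: 0.003
clock: 6.55
eef_pos: [0.4767, -0.1503, 0.4039]
ee_rot: [0.197, 0.98, -0.0, -0.001]
ft_force: [-0.1, -0.2, -1.2]
gripper_width: 0.002
clock: 7.18
eef_pos: [0.4897, 0.0581, 0.4026]
ee_rot: [0.197, 0.98, -0.001, -0.002]
ft_force: [0.9, -0.3, -0.2]
gripper_width: 0.0
clock: 7.8
eef_pos: [0.5026, 0.2679, 0.4004]
ee_rot: [0.196, 0.981, -0.001, -0.003]
ft_force: [-0.5, -0.5, -0.2]
gripper_width: -0.0
[0.50263362 0.2678929  0.40042813] [0.49 0.14 0.22 1.66 0.   0.88]
```

View pics/w3.png

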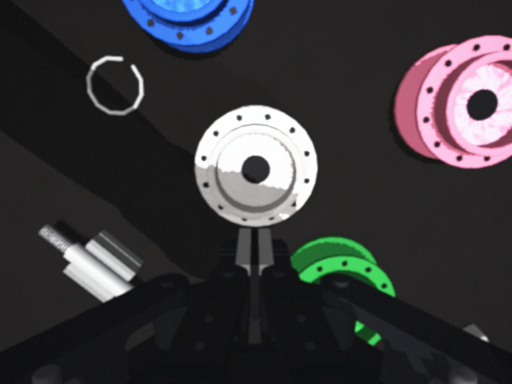

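The wrist view shows the white hub at (256,168), the thread at (42,230)–(72,250), and the coloured hubs around them.

```bash
python3 -c "
from h import *
f=np.load('w3.npz');P=cloud(f);k=np.zeros((384,512),bool);k[95:226,180:335]=1
k&=(P[...,2]>.071)&(P[...,2]<.083)&(f['z_map']>0)
p=P[k];print(k.sum(),p[:,2].mean());print(cv2.minEnclosingCircle((p[:,:2]*1000).astype(np.float32)))
print(ray(f,42,230,.027),ray(f,72,250,.027))
q=P[225:255,38:76].reshape(-1,3);q=q[q[:,2]>.025];print(q[:,:3].mean(0),q.min(0),q.max(0))
"
```

```text
2466 0.07672060154604356
((501.12359619140625, 268.5166320800781), 43.36347198486328)
[0.47986266 0.02622343 0.027     ] [0.51291766 0.04422373 0.027     ]
[0.49508476 0.04392558 0.03681735] [0.44079008 0.02477297 0.02501829] [0.51633742 0.29357879 0.37018945]
```

```bash
H='0 0 0 0; 0 0 0 0; 0 0 0 0; 0 0 0 0; 0 0 0 0'; python3 -m handwheel '0 0 0.15 0; 0 0 0.35 0; 0 0 0.52 0; 0 0 0.6 0; 0 0 0.62 0'; python3 -m handwheel '0 0 0 0; 0 0 0 0; 0 0 0 0; 0 0 0 0; 0 0 0 0'; python3 -c "
from h import *
s,f=wrist('w4');P=cloud(f)
from plant import viewer
g=viewer.grab_frame('scene');cv2.imwrite('pics/scene4.png',g['img'][:,:,::-1])
print(s['eef_pos'],P[228,244],P[228,263])"
```

```text
clock: 8.48
eef_pos: [0.5016, 0.2682, 0.2758]
ee_rot: [0.196, 0.981, -0.002, -0.003]
ft_force: [-0.4, 0.4, -0.1]
gripper_width: 0.001
clock: 9.1
eef_pos: [0.5016, 0.2682, 0.2759]
ee_rot: [0.196, 0.981, -0.001, -0.003]
ft_force: [0.4, -0.4, -0.5]
gripper_width: 0.002
[0.50159782 0.26822665 0.275916  ] [0.48884481 0.26787545 0.10602134] [0.49214506 0.27556076 0.10576488]
```

View pics/w4.png

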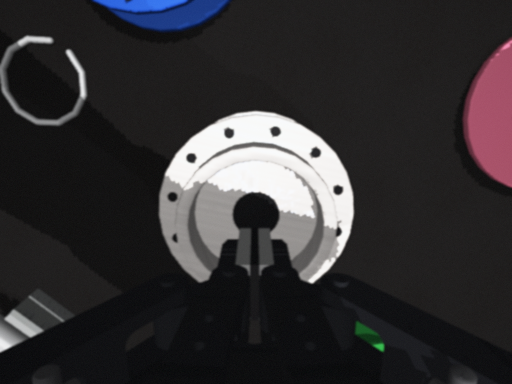

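View pics/scene4.png

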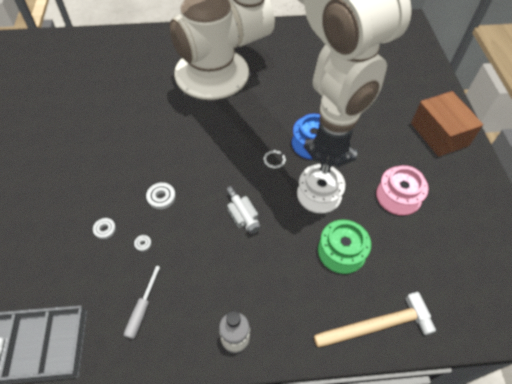

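The tips are at (255,230), centred over the seat with its rim around them. Holding, then moving on.

```bash
python3 -m handwheel '0 0 0 0; 0 0 0 0; 0 0 0 0; 0 0 0 0; 0 0 0 0'; python3 -m handwheel '0 0 0 0; 0 0 0 0; 0 0 0 0; 0 0 0 0; 0 0 0 0'; python3 -m handwheel '0 0 0 0; 0 0 0 0; 0 0 0 0; 0 0 0 0; 0 0 0 0'; python3 -m handwheel '0 0 0 0; 0 0 0 0; 0 0 0 0; 0 0 0 0; 0 0 0 0'; python3 -m handwheel '0 0 -0.15 0; 0 0 -0.35 0; 0 0 -0.52 0; 0 0 -0.62 0; 0 0 -0.62 0'; python3 -m handwheel '-0.05 -0.12 0 0; -0.1 -0.25 0 0; -0.16 -0.4 0 0; -0.2 -0.5 0 0; -0.22 -0.54 0 0';  python3 -m handwheel '-0.05 -0.12 0 0; -0.1 -0.25 0 0; -0.16 -0.4 0 0; -0.21 -0.54 0 0; -0.21 -0.54 0 0'
python3 -c "
from h import *
s,f=wrist('w5');print(s['eef_pos'],s['qpos'].round(2))"
```

```text
clock: 9.82
eef_pos: [0.5016, 0.2682, 0.2758]
ee_rot: [0.196, 0.981, -0.002, -0.003]
ft_force: [0.6, -0.6, -0.6]
gripper_width: -0.0
clock: 10.45
eef_pos: [0.5016, 0.2682, 0.2758]
ee_rot: [0.196, 0.981, -0.002, -0.003]
ft_force: [-0.4, 0.1, -0.0]
gripper_width: -0.002
clock: 11.08
eef_pos: [0.5016, 0.2682, 0.2758]
ee_rot: [0.196, 0.981, -0.002, -0.003]
ft_force: [-0.6, -0.4, 0.3]
gripper_width: -0.002
clock: 11.7
eef_pos: [0.5016, 0.2682, 0.2758]
ee_rot: [0.196, 0.981, -0.002, -0.003]
ft_force: [0.5, -0.0, -0.1]
gripper_width: 0.003
clock: 12.32
eef_pos: [0.5026, 0.2685, 0.4013]
ee_rot: [0.196, 0.981, -0.001, -0.002]
ft_force: [-0.6, -0.3, -0.5]
gripper_width: -0.003
clock: 12.95
eef_pos: [0.5017, 0.151, 0.4002]
ee_rot: [0.197, 0.98, -0.001, -0.003]
ft_force: [-0.0, 0.1, 0.3]
gripper_width: -0.004
clock: 13.58
eef_pos: [0.4988, 0.0342, 0.3996]
ee_rot: [0.198, 0.98, -0.001, -0.003]
ft_force: [0.4, 0.1, -0.3]
gripper_width: -0.004
[0.49884264 0.03415533 0.39963617] [ 0.07 -0.03  0.05  1.65 -0.    0.47]
```

View pics/w5.png

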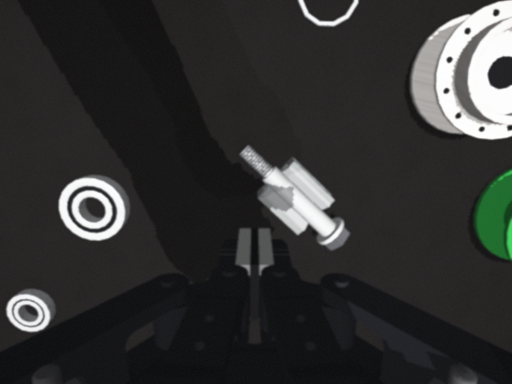

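The wrist view shows the ribbed thread from (245,149) to (269,173). The V-block is beyond it and the head is at (335,237).

```bash
python3 -c "
from h import *
f=np.load('w5.npz');P=cloud(f)
for uv in ((244,150),(257,161.5),(269,173),(335,236)):print(uv,ray(f,*uv,.032).round(4))
k=np.zeros((384,512),bool);k[140:185,235:280]=1
k&=(P[...,2]>.022)&(P[...,2]<.06)&(f['z_map']>0)
p=P[k];d=np.array([-.9165,-.4]);s=p[:,:2]@d
q=p[s>s.max()-.035];print(q[:,2].max(),q.mean(0),q.min(0),q.max(0))
im=f['img'][130:250,220:370];cv2.imwrite('pics/c5.png',cv2.resize(im,None,fx=5,fy=5)[:,:,::-1])
"
```

```text
(244, 150) [0.4791 0.03   0.032 ]
(257, 161.5) [0.4949 0.0375 0.032 ]
(269, 173) [0.5106 0.0441 0.032 ]
(335, 236) [0.6016 0.0831 0.032 ]
0.03706476670925895 [0.49446647 0.03723947 0.0327093 ] [0.47681241 0.02381857 0.02267362] [0.51443872 0.0523338  0.03706477]
```

View pics/c5.png

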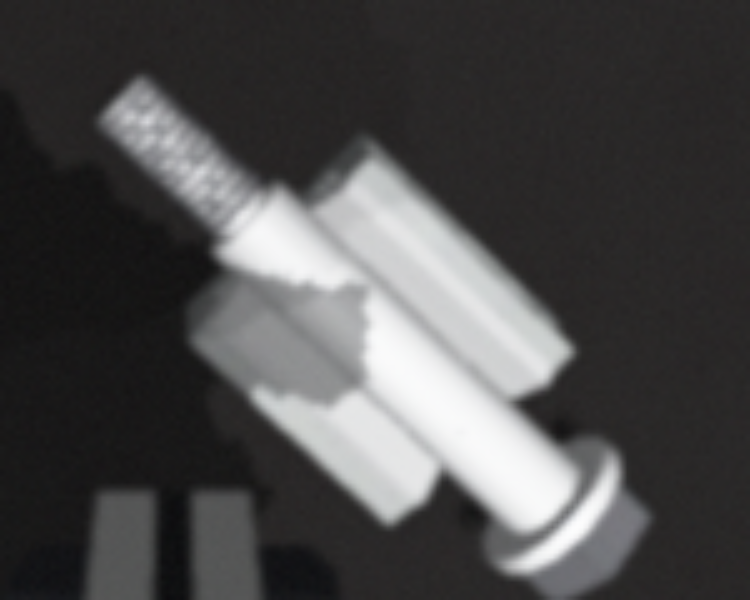

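```bash
python3 -m handwheel '0.01 0.005 0.2 0; 0.01 0.005 0.45 0; 0.01 0.005 0.65 0; 0.01 0.005 0.81 0; 0.01 0.005 0.85 0'; python3 -m handwheel '0 0 0 0; 0 0 0 0; 0 0 0 0; 0 0 0 0; 0 0 0 0'; python3 -c "
from h import *
s,f=wrist('w6');P=cloud(f)
from plant import viewer
g=viewer.grab_frame('scene');cv2.imwrite('pics/scene6.png',cv2.resize(g['img'][140:290,80:280],(800,600))[:,:,::-1])
print(s['eef_pos'],P[228,244],P[228,263])"
```

```text
clock: 14.25
eef_pos: [0.4956, 0.0375, 0.2274]
ee_rot: [0.197, 0.98, -0.001, -0.005]
ft_force: [-0.0, 0.0, -0.1]
gripper_width: 0.0
clock: 14.88
eef_pos: [0.4957, 0.0375, 0.2278]
ee_rot: [0.197, 0.98, -0.001, -0.005]
ft_force: [-0.0, -0.3, -0.7]
gripper_width: 0.003
[0.49572346 0.03747216 0.22777891] [0.4823773  0.037402   0.05833881] [0.48569479 0.04505382 0.0580371 ]
```

View pics/w6.png

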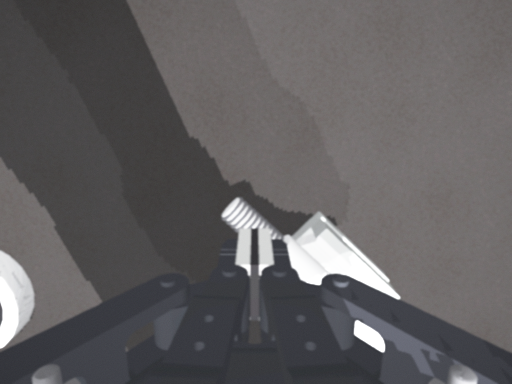

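View pics/scene6.png

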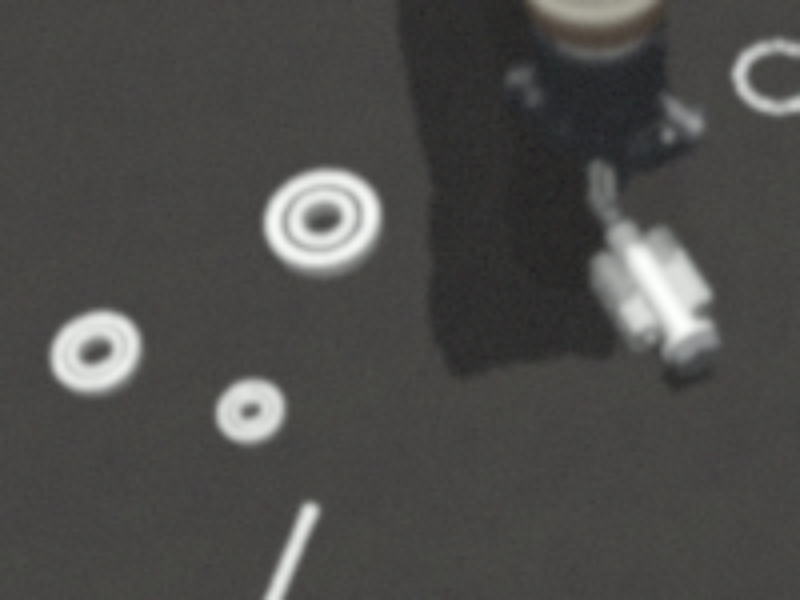

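The wrist view shows the tips at (255,230) over the middle of the thread. The exposed thread tip is at (233,210) and the shank begins at (290,245). Holding.

```bash
python3 -m handwheel '0 0 0 0; 0 0 0 0; 0 0 0 0; 0 0 0 0; 0 0 0 0'; python3 -m handwheel '0 0 0 0; 0 0 0 0; 0 0 0 0; 0 0 0 0; 0 0 0 0'; python3 -m handwheel '0 0 0 0; 0 0 0 0; 0 0 0 0; 0 0 0 0; 0 0 0 0'; python3 -m handwheel '0 0 0 0; 0 0 0 0; 0 0 0 0; 0 0 0 0; 0 0 0 0'
python3 -c "
from plant import job,sensors,viewer
import numpy as np
a=np.load('scene0.npz')['img'].min(2).astype(int);b=viewer.grab_frame('scene')['img'].min(2).astype(int)
for n,(u,v) in dict(L=(160,195),M=(104,228),S=(143,243),hub=(321,188),ring=(274,159)).items():
  w=np.s_[v-20:v+20,u-20:u+20]
  def c(i):
    y,x=np.nonzero(i[w]>130);return np.round([x.mean(),y.mean()],2)
  print(n,c(a),c(b))
s=sensors.state();print(s['clock'],s['eef_pos'],s['ft_force']);print(job.job_done())"
```

```text
clock: 15.6
eef_pos: [0.4957, 0.0375, 0.2276]
ee_rot: [0.197, 0.98, -0.001, -0.005]
ft_force: [-0.2, 0.6, -0.3]
gripper_width: 0.004
clock: 16.23
eef_pos: [0.4956, 0.0375, 0.2276]
ee_rot: [0.197, 0.98, -0.001, -0.005]
ft_force: [1.1, 0.4, 0.1]
gripper_width: 0.002
clock: 16.85
eef_pos: [0.4957, 0.0375, 0.2275]
ee_rot: [0.197, 0.98, -0.001, -0.005]
ft_force: [-0.9, -0.1, -0.4]
gripper_width: -0.001
clock: 17.48
eef_pos: [0.4957, 0.0375, 0.2276]
ee_rot: [0.197, 0.98, -0.001, -0.005]
ft_force: [-0.1, -0.3, -1.2]
gripper_width: -0.0
L [20.15 19.59] [20.17 19.55]
M [19.43 19.54] [19.44 19.54]
S [19.13 19.34] [19.09 19.36]
hub [19.45 19.66] [19.44 19.67]
ring [19.48 20.3 ] [19.46 20.31]
17.525 [0.4956619  0.03748579 0.22755946] [-0.22930266  0.25192534 -0.72950019]
the job is handed in; nothing more can be done
None
```

I pointed with the gripper shut at the largest bearing, then the open seat of the bare aluminium hub, then the axle's thread, and handed the job in at about 17.5 s while still pointing at the thread. `job_done()` gave no verdict.

| Target | Fingertips above it | Held for |
|---|---|---|
| Large bearing | about 27 mm above the top face | about 3.3 s |
| Hub seat | about 26 mm above the rim | about 3.2 s |
| Thread | about 20 mm above its top (28 mm above the axis) | about 3.2 s |

- **Path:** Between targets the fingertips stayed about 23 cm above the bench, and I came down straight over each target. I did not dip over the smaller bearings or the axle head.
- **Contact:** The wrist force readings stayed at about 1 N, which is sensor noise. The three bearings, the hub and the retaining ring show no shift in the scene camera between start and end (under 0.05 px). I did not run that check on the axle, V-block or screwdriver; the last pictures show nothing moved.
- **Disagreements:** The camera views differed by 2 to 6 mm on positions, most on the thread. I settled the thread from the close wrist view, and the tips ended within about 2 mm of that. The tool also ended about half a degree off vertical.

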